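# Stack the keyed shoe-care tins in the entry

### The job

Tidy the shoe-care set: pick up the tin with the wooden handle and stack it on the other green tin, turned so that the notch in its foot goes down over the brass key on the lower tin's lid and it sits level and fully home, not perched on the key. Set it down rather than dropping it, then let go and leave it standing there. Do not push the lower tin out of its place or disturb the other things on the ledge.

Things in the scene. Friction and masses are not known exactly. Their poses are not given: they have to be found in the camera images.
- upper_tin: Tin to pick up: round, green, 116 mm across, 128 mm tall with its handle, 0.3 to 0.6 kg. Origin: centre of its underside (the foot's lower edge), z up, +x towards the notch. Its foot is a hollow ring 17 mm high, 100 mm inside and 112 mm outside diameter. Its flat lid's top is 88 mm above the origin; a brass mark on the lid and a brass strip down the side stand above the notch.
- handle (a point): Centre of the upper tin's handle, 121 mm above that tin's origin: a straight wooden bar along the tin's y, 88 mm long, 16 mm wide (along x), 14 mm tall, on two brass posts of 10 mm diameter 36 mm to either side. 26 mm of free space under the bar. Axes as the tin's.
- notch (a point): Middle of the notch in the upper tin's foot, at its lower edge, 53 mm from the tin's axis in its +x. The notch is 17.5 mm wide and open downwards; the only one.
- lower_tin: Tin to stack on: round, green, 116 mm across, 0.6 to 1.2 kg, loose on the ledge. Origin: centre of its underside, z up. On its screw lid's shoulder sits one brass key, 13 mm wide, 8 mm high, 52 mm from the axis. The lid is screwed on hard and does not turn, but its angle differs each time and is not reported: the key points anywhere up to 0.6 rad either way from the tin's +x.
- seat (a point): Centre of the lower tin's lid at the height of its flat shoulder, 72 mm above that tin's origin. Inside it a white step of 95 mm diameter, edge bevelled 4 mm, rises 14 mm and centres the upper tin's foot with 2.5 mm play. Perched on the key the upper tin stands 8 mm above this point, or leans; turned until its notch is within about 0.03 rad of the key, it goes down to this height, fully home.
- dish: Bystander: terracotta dish, 116 mm across, 28 mm tall; origin centre of the underside.
- bike_key: Bystander: black plastic bike lock key with steel blade along x, 72 mm long, 8 mm thick; origin near its middle, on the underside.
- lip_balm: Bystander: chrome lip balm tin, 49 mm across, 19 mm tall; origin centre of the underside.
- shoehorn: Bystander: short wooden shoehorn, about 150 mm long along x, 45 mm wide; origin near its middle, on the underside.
- shoe_brush: Bystander: wooden shoe brush, 150 mm long along x, 46 mm wide and tall; origin centre of the underside.
- polish_tin: Bystander: flat shoe polish tin with red lid, 83 mm across, 26 mm tall; origin centre of the underside.
- glasses_case: Bystander: grey and black glasses case, 160 mm along x, 62 mm wide, 42 mm tall; origin centre of the underside.
There are look-alikes about, which are no part of the job. Leave any orange look-alike of the lower_tin alone.

How it is judged:
By the outcome, as a careful person would: the job done as asked, in the order asked, and still so for the second after the job is handed in, with the robot touching nothing.
It also fails if it takes over 58 s, if anything falls off the work surface, if the arm or the gripper's body presses on something with over 40 N, if the wrist force passes 120 N, or if a joint passes its speed limit or range.

### The arm

A 6-joint arm with a two-finger parallel gripper is mounted at the origin on the work surface. World frame = base frame: x ahead of the robot, y to its left, z up, the work surface at z = 0. Lengths are in mm, angles in rad, forces in N, time in s.
With the tool pointing down it reaches from about 350 to 875 mm from the base axis. Payload 4.2 kg.
Tool frame: the origin (TCP) lies at the very end of the fingers, on their centre line; the grasp point (between the pads) lies 19 mm behind it; z points along the fingers, y is the line along which they close (so a half turn about z gives the same grasp; the last joint's range is limited). The gripper opens to 85 mm and grips with 20 to 120 N. Pads are 22 mm wide; open, the fingers measure 114 mm over their backs; the gripper's body (76 mm by 85 mm) begins 54 mm behind the grasp point. The pads swing forward as they close: fully open they stand 13 mm farther back than shut.
Start: joints at [-1.016, 0.385, 0.008, 0, -1.194, -0.259], TCP at [182.207, -597.829, 231.312] pointing down, gripper open.
Joint ranges: [-3.14, 3.14], [-1.21, 2.06], [-1.07, 1.41], [-3.16, 2.05], [-2.99, -0.16], [-3.1, 3.1]. Speed limits (rad/s): [2.79, 2.79, 3.14, 3.14, 3.14, 3.14].

### API

Orientations are given as a unit quaternion [x, y, z, w].
In Python, from bench import arm gives the robot as it stands.
- The arm moves only by the tool servo_tool, never from a script. Its argument "rows" is a list that holds one entry, the list of rows, each a list of 7 numbers: the finger opening in mm, from 0 to 85.4, then the shift along the tool's x, y, z in mm, then the turn, a rotation vector about the tool's x, y, z in rad. A call has 1 to 10 rows; each row is the pose to reach, as a shift and turn from the pose commanded when the call began, along the tool's axes at that moment; what a row does not reach only later rows make up. A row lasts 1/8 s, in which the tool goes at most 62.5 mm and 10.7 degrees, less where a joint would pass 70% of its speed; a pose out of reach is approached as far as the arm can. A call with a gripper value outside its range is refused whole. The fingers move at their own pace and stop on an object; the grip force is fixed at half the most. Time passes only in rows, so rows that repeat a pose let the fingers close. It gives the time, the measured TCP pose, the force, the opening and the grip force at its end, in the units of the state.
- arm.read_state(): the state, without advancing time (a new reading comes with each control period).
- arm.get_image(name): name is "scene" or "side" or "wrist"; returns the picture (400x640x3 uint8, red, green, blue); there is no depth.
- arm.camera_params(name): a dict with "intrinsics" (3x3 intrinsics, pixels), "R" (3x3) and "t" (3): a world point X has camera coordinates R X + t. Camera axes: x right, y down, z forward; pixel columns grow to the right and rows downward; lengths in mm; the calibration is good to about 2 mm. A picture is of the moment at which its call begins: read the wrist's pose just before it. camera_params takes no time and is no camera call; for the wrist camera it gives the pose at the moment of the call.
- arm.job_done(): hands the job in; it is judged then, once.
The state is a dict: "clock": time; "joints": joint angles; "joint_vel": joint speeds; "joint_efforts": joint torques, N m; "position": TCP position; "ee_rot": TCP orientation; "contact_force": force on the tool from outside, world axes, zero at the start; "wrist_torque": the same for the moment, N m; "gripper_width": finger opening in mm; "grasp_force": force on a finger pad.
Only numpy, scipy, OpenCV 4.12 (cv2) and the standard library are available. Lean on these libraries where they do the work, as an engineer would, in place of code of your own. Each camera call takes 0.05 s, during which the arm holds its last target. There are 200 camera calls.

## Working session

There is one attempt and no reset: what is moved stays moved. The work goes in short steps, Python scripts to look and compute and a tool call to move; the robot and the scene stay as the last step left them, time stands still between calls to the robot, and variables do not carry over. Pictures are saved under pics/ and viewed, at most 10 in all, crops included, and the job is handed in when it is done.

Besides the shell and the picture viewer there is one more tool, called after "Request:" as name(argument=value, ...) on one line, values as JSON. servo_tool: Moves the arm, as the interface text tells. Its arguments: {"type":"object","properties":{"rows":{"type":"array"}},"required":["rows"]}

```bash
mkdir -p pics; cat > h.py <<'E'
import numpy as np, cv2
from bench import arm
from scipy.spatial.transform import Rotation as Rn
def snap(n,f):
    p=arm.camera_params(n); im=arm.get_image(n)
    cv2.imwrite('pics/'+f,im[:,:,::-1]); return im,p
def ray(p,u,v):
    K,R,t=[np.array(p[k],float) for k in('intrinsics','R','t')]
    return -R.T@t, R.T@np.linalg.inv(K)@np.array([u,v,1.])
def onz(p,u,v,z):
    o,d=ray(p,u,v); return o+d*(z-o[2])/d[2]
def proj(p,X):
    c=np.array(p['R'])@np.array(X,float)+np.array(p['t']).ravel(); q=np.array(p['intrinsics'])@c; return q[:2]/q[2]
E
python3 - <<'E'
from h import *
a,p=snap('scene','s1.png'); b,q=snap('side','d1.png')
for x in(p,q): print(np.round(ray(x,320,200),2))
cv2.imwrite('pics/sd.png',cv2.resize(np.vstack([a,b])[:,:,::-1],(480,600)))
print(arm.read_state())
E
```

```text
[[ 1.13434e+03  8.35950e+02  7.36570e+02]
 [-4.80000e-01 -7.10000e-01 -5.10000e-01]]
[[ 9.0050e+01  7.2016e+02  7.0499e+02]
 [ 4.6000e-01 -6.7000e-01 -5.8000e-01]]
{'clock': 0.1, 'joints': array([-1.01639439e+00,  3.85471497e-01,  6.75682192e-03, -4.22249704e-04,
       -1.19397237e+00, -2.58633663e-01]), 'joint_vel': array([-5.61692812e-05, -5.62122352e-04,  3.17947575e-03,  1.68350304e-03,
        1.45527290e-04,  1.86113630e-04]), 'joint_efforts': array([ 9.33702609e-05, -3.93319845e+01,  1.88929939e+01,  4.19788465e+00,
       -2.58072643e-03,  6.50885084e-06]), 'position': array([ 182.0562973 , -597.35813153,  230.33555797]), 'ee_rot': array([-1.47268603e-01,  9.89096065e-01,  9.45910879e-04, -1.93562049e-04]), 'contact_force': array([ 0.3531626 , -0.02213952, -0.0424151 ]), 'wrist_torque': array([-0.01008993, -0.05327037, -0.00908842]), 'grasp_force': 0.0, 'gripper_width': 85.08365402719097}
```

View pics/s1.png

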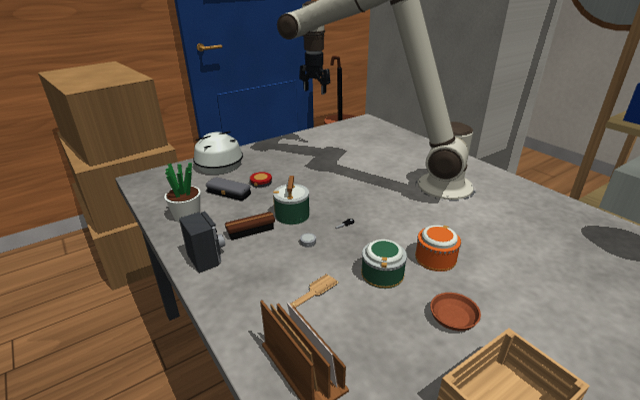

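View pics/d1.png

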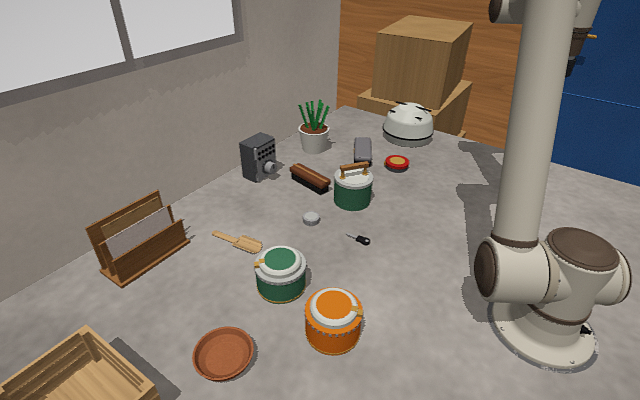

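Scene view: the upper tin, with its wooden handle, is at (291,203). The green lower tin is at (384,262) with a key near (384,263). Candidates that could be confused with it are the orange tin at (438,247), which is excluded, and the white dome at (217,152). Side view: upper tin at (353,187), lower tin at (281,272), key at (262,263). Next I'll crop both tins.

```bash
python3 - <<'E'
from h import *
a=cv2.imread('pics/s1.png');b=cv2.imread('pics/d1.png')
c=lambda i,x,y:cv2.resize(i[y:y+75,x:x+100],(400,300),interpolation=cv2.INTER_CUBIC)
cv2.imwrite('pics/c1.png',np.vstack([np.hstack([c(a,245,160),c(a,335,222)]),np.hstack([c(b,303,145),c(b,231,232)])]))
p=arm.camera_params('scene');q=arm.camera_params('side')
print(onz(p,384,249,86),onz(q,281.5,260,86)); print(onz(p,291,191,88),onz(q,353,178,88))
E
```

```text
[525.73961336 236.95033081  86.        ] [517.54458878 237.69610067  86.        ]
[ 566.06657282 -163.58505895   88.        ] [ 564.80837037 -147.88995683   88.        ]
```

View pics/c1.png

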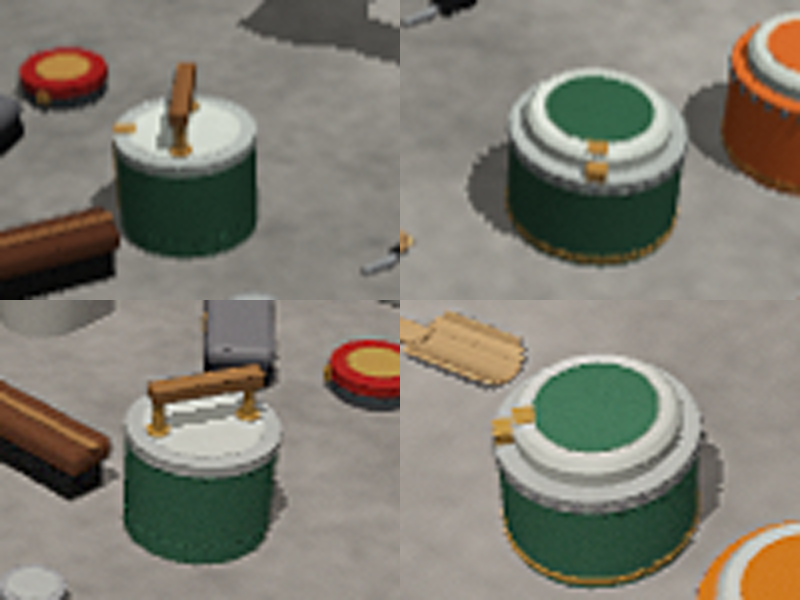

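The crop confirms the choice. The upper tin has the wooden bar, with its brass mark at scene (275.7,192). The lower tin is the green one, with its brass key at scene (384,265) and side (257,265). Next I'll work out the move above the upper tin and leave the close measuring to the wrist camera.

```bash
cat >> h.py <<'E'
def tri(uv1,uv2,p,q):
    A=[];b=[]
    for pp,uv in((p,uv1),(q,uv2)):
        o,d=ray(pp,*uv);d/=np.linalg.norm(d);M=np.eye(3)-np.outer(d,d);A.append(M);b.append(M@o)
    return np.linalg.lstsq(np.vstack(A),np.hstack(b),rcond=None)[0]
def totool(P,yaw=None):
    """shift in tool axes to P, and turn to bring tool y to world yaw (mod pi)"""
    s=arm.read_state(); R=Rn.from_quat(s['ee_rot']); M=R.as_matrix()
    sh=R.inv().apply(np.array(P)-s['position'])
    ty=np.arctan2(M[1,1],M[0,1])
    out=[np.round(sh,1),'tool y yaw',round(ty,4),'tilt',np.round(M[:2,2],4)]
    if yaw is not None:
        d=(yaw-ty+np.pi/2)%np.pi-np.pi/2; out+=['turn z',round(-d,4)]
    return out
E
python3 - <<'E'
from h import *
p=arm.camera_params('scene');q=arm.camera_params('side')
C=lambda x,y,u,v:(x+u/4,y+v/4)
print('up lid',tri(C(245,160,185,132),C(303,145,203,132),p,q))
e1=tri(C(245,160,178,112),C(303,145,155,88),p,q);e2=tri(C(245,160,186,72),C(303,145,258,72),p,q)
print('handle',e1,e2,np.arctan2(*(e2-e1)[[1,0]]))
print('mark',onz(p,*C(245,160,123,128),88))
print('key',tri(C(335,222,197,170),C(231,232,103,130),p,q))
print('low lid',tri(C(335,222,200,104),C(231,232,197,105),p,q))
w=arm.camera_params('wrist'); s=arm.read_state()
print(w['intrinsics'],ray(w,320,200),Rn.from_quat(s['ee_rot']).as_matrix())
print(Rn.from_quat(s['ee_rot']).inv().apply(ray(w,320,200)[0]-s['position']))
print(totool([565,-155,330],0))
E
```

```text
up lid [ 567.96371259 -158.72450122   82.40786234]
handle [ 592.3625875  -126.02830032  125.29345274] [ 545.98192435 -192.89619563  120.44865512] -2.1772250778403075
mark [ 609.58906052 -186.63809437   88.        ]
key [558.85333426 274.64501744  76.59867964]
low lid [522.12854373 236.50650701  87.58386132]
[[299.6351169    0.         313.06113456]
 [  0.         299.6351169  197.33031632]
 [  0.           0.           1.        ]] (array([ 116.12078673, -617.18131889,  372.73142391]), array([ 0.26039968,  0.10593141, -0.95999282])) [[-9.56623842e-01 -2.91325226e-01 -6.61508870e-04]
 [-2.91325958e-01  9.56622128e-01  1.81418223e-03]
 [ 1.04296975e-04  1.92820468e-03 -9.99998136e-01]]
[  68.86534197    0.51994619 -142.38794641]
[array([-495.2,  311.8,  -99.1]), 'tool y yaw', np.float64(1.8664), 'tilt', array([-0.0007,  0.0018]), 'turn z', np.float64(-1.2752)]
```

```bash
python3 - <<'E'
from h import *
print(totool([568,-159,235],2.536))
E
```

```text
[array([-496.9,  306.9,   -4.1]), 'tool y yaw', np.float64(1.8664), 'tilt', array([-0.0007,  0.0018]), 'turn z', np.float64(-0.6696)]
```

Request:
servo_tool(rows=[[[85, -40, 25, 0, 0, 0, -0.05], [85, -90, 56, 0, 0, 0, -0.12], [85, -142, 88, 0, 0, 0, -0.19], [85, -194, 120, -2, 0, 0, -0.26], [85, -246, 152, -2, 0, 0, -0.33], [85, -298, 184, -2, 0, 0, -0.4], [85, -350, 216, -4, 0, 0, -0.47], [85, -402, 248, -4, 0, 0, -0.54], [85, -452, 279, -4, 0, 0, -0.61], [85, -497, 307, -4, 0, 0, -0.67]]])

```text
clock: 1.35
position: [569.0, -157.3, 234.9]
ee_rot: [-0.466, 0.885, 0.0, -0.0]
contact_force: [0.5, -0.8, 0.3]
gripper_width: 85.1
grasp_force: 0.0
```

Request:
servo_tool(rows=[[[85, 0, 0, 0, 0, 0, 0], [85, 0, 0, 0, 0, 0, 0]]])

```text
clock: 1.6
position: [567.7, -159.2, 234.7]
ee_rot: [-0.464, 0.886, 0.0, -0.001]
contact_force: [-0.2, -0.4, 0.4]
gripper_width: 84.8
grasp_force: 0.0
```

```bash
python3 - <<'E'
from h import *
s=arm.read_state();print(s['clock'],s['position'],s['joints'],totool([568,-159,235],2.536))
im,p=snap('wrist','w1.png')
import pickle;pickle.dump(p,open('w1.pkl','wb'))
E
```

```text
1.6 [ 567.67451035 -159.19502587  234.68715567] [ 9.93180082e-04  3.23034589e-01 -7.59767066e-02 -1.50268491e-04
 -1.17334813e+00 -6.05863769e-01] [array([-0.3, -0.2, -0.3]), 'tool y yaw', np.float64(2.5367), 'tilt', array([-0.0016,  0.0001]), 'turn z', np.float64(0.0007)]
```

View pics/w1.png

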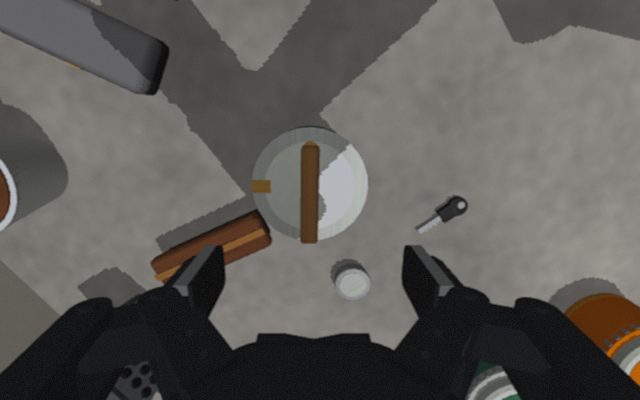

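Wrist view: the bar runs from (310,143) to (310,243). The brass mark is at (261,186), which is the notch side. The brush end (265,225) and lip balm (352,280) sit well below grasp height.

```bash
python3 - <<'E'
from h import *
import pickle;p=pickle.load(open('w1.pkl','rb'))
im=cv2.imread('pics/w1.png');h=cv2.cvtColor(im,cv2.COLOR_BGR2HSV)
m=cv2.inRange(h,(3,110,30),(25,255,255))
for n,(x0,x1,y0,y1) in dict(bar=(285,335,130,250),mark=(245,280,170,200)).items():
    mm=np.zeros_like(m);mm[y0:y1,x0:x1]=m[y0:y1,x0:x1]
    c=max(cv2.findContours(mm,0,1)[0],key=cv2.contourArea);r=cv2.minAreaRect(c);print(n,r)
    if n=='bar':
        b=cv2.boxPoints(r);b=b[np.argsort(b[:,1])];e1,e2=b[:2].mean(0),b[2:].mean(0)
        E1,E2=onz(p,*e1,128),onz(p,*e2,128);print(E1,E2,np.linalg.norm(E2-E1),(E1+E2)/2);d=E1-E2
        yaw=np.arctan2(d[1],d[0]);print('bar yaw',yaw, 'perp',yaw+np.pi/2,yaw-np.pi/2);C=(E1+E2)/2
    else: M=onz(p,*r[0],88);print(M,M-C,np.arctan2(*(M-C)[[1,0]]))
print('tcp px',proj(p,arm.read_state()['position']))
# lid circle: fit
print([proj(p,[C[0],C[1],z]) for z in(88,128)])
E
```

```text
bar ((309.1695556640625, 192.02337646484375), (16.096778869628906, 100.1799545288086), 1.1457629203796387)
[ 543.18566615 -197.59988526  128.        ] [ 595.50966413 -125.36229047  128.        ] 89.196809728245 [ 569.34766514 -161.48108786  128.        ]
bar yaw -2.197666494775658 perp -0.6268701679807616 -3.7684628215705547
mark ((260.5, 186.0), (12.0, 17.0), 90.0)
[ 610.65470038 -187.29315714   88.        ] [ 41.30703524 -25.81206927 -40.        ] -0.5585152661458597
tcp px [311.9041838  249.00579154]
[array([309.56696792, 183.80368693]), array([309.1226835 , 194.36701307])]
```

```bash
python3 - <<'E'
from h import *
print(totool([569.3,-161.5,102],2.515))
E
```

```text
[array([  0.3,  -2.7, 132.9]), 'tool y yaw', np.float64(2.5358), 'tilt', array([-0.0012,  0.0001]), 'turn z', np.float64(0.0208)]
```

Request:
servo_tool(rows=[[[85, 0, -2.7, 20, 0, 0, 0.02], [85, 0, -2.7, 50, 0, 0, 0.02], [85, 0, -2.7, 80, 0, 0, 0.02], [85, 0, -2.7, 105, 0, 0, 0.02], [85, 0, -2.7, 122, 0, 0, 0.02], [85, 0, -2.7, 131, 0, 0, 0.02], [85, 0, -2.7, 133, 0, 0, 0.02], [60, 0, -2.7, 133, 0, 0, 0.02], [40, 0, -2.7, 133, 0, 0, 0.02], [26, 0, -2.7, 133, 0, 0, 0.02]]])

```text
clock: 2.9
position: [570.6, -160.8, 102.9]
ee_rot: [-0.456, 0.89, -0.0, 0.0]
contact_force: [0.2, -0.7, -0.0]
gripper_width: 31.8
grasp_force: 0.0
```

Request:
servo_tool(rows=[[[10, 0, 0, 0, 0, 0, 0], [6, 0, 0, 0, 0, 0, 0], [4, 0, 0, 0, 0, 0, 0], [4, 0, 0, 0, 0, 0, 0], [4, 0, 0, 0, 0, 0, 0]]])

```text
clock: 3.52
position: [570.9, -160.9, 102.8]
ee_rot: [-0.456, 0.89, -0.0, 0.001]
contact_force: [0.9, -0.1, 3.8]
gripper_width: 14.6
grasp_force: 59.6
```

Request:
servo_tool(rows=[[[4, 0, 0, -1, 0, 0, 0], [4, 0, 0, -4, 0, 0, 0], [4, 0, 0, -12, 0, 0, 0], [4, 0, 0, -28, 0, 0, 0], [4, 0, 0, -50, 0, 0, 0], [4, 0, 0, -75, 0, 0, 0], [4, 0, 0, -100, 0, 0, 0], [4, 0, 0, -120, 0, 0, 0], [4, 0, 0, -133, 0, 0, 0], [4, 0, 0, -138, 0, 0, 0]]])

```text
clock: 4.78
position: [570.5, -160.8, 241.4]
ee_rot: [-0.455, 0.89, -0.0, 0.001]
contact_force: [0.1, 0.4, -3.7]
gripper_width: 14.6
grasp_force: 58.7
```

```bash
python3 - <<'E'
from h import *
print(totool([424,136,240],3.94)); print(arm.read_state())
E
```

```text
[array([-155. ,  292.4,    1.2]), 'tool y yaw', np.float64(2.5166), 'tilt', array([0.0015, 0.0001]), 'turn z', np.float64(-1.4234)]
{'clock': 4.775, 'joints': array([-1.78999146e-03,  3.22299934e-01, -5.97921895e-02, -1.47315934e-04,
       -1.18724932e+00, -6.23181736e-01]), 'joint_vel': array([ 0.00132773, -0.00959914,  0.03880954, -0.00865078, -0.0847645 ,
        0.00159442]), 'joint_efforts': array([-2.15829205e-02, -3.87114716e+01,  2.05902547e+01,  4.85633478e+00,
        2.46479030e-02,  5.66032486e-05]), 'position': array([ 570.45148217, -160.78068906,  241.41803056]), 'ee_rot': array([-4.55456259e-01,  8.90257863e-01, -2.71723472e-04,  6.78238434e-04]), 'contact_force': array([ 0.05977793,  0.37191576, -3.69462341]), 'wrist_torque': array([-0.03692761,  0.01838416, -0.02260109]), 'grasp_force': 58.73257756233215, 'gripper_width': 14.59399184458388}
```

Request:
servo_tool(rows=[[[4, -8, 15, 0, 0, 0, -0.07], [4, -22, 42, 0, 0, 0, -0.2], [4, -40, 76, 0, 0, 0, -0.36], [4, -59, 112, 0, 0, 0, -0.54], [4, -79, 149, 0, 0, 0, -0.72], [4, -99, 186, 0, 0, 0, -0.9], [4, -118, 222, 0, 0, 0, -1.08], [4, -135, 254, 0, 0, 0, -1.24], [4, -148, 279, 0, 0, 0, -1.36], [4, -155, 292, 0, 0, 0, -1.42]]])

```text
clock: 6.02
position: [423.3, 136.5, 240.0]
ee_rot: [0.926, -0.377, -0.0, 0.0]
contact_force: [0.8, -1.0, -4.1]
gripper_width: 15.0
grasp_force: 58.8
```

Request:
servo_tool(rows=[[[4, 0, 0, 0, 0, 0, 0], [4, 0, 0, 0, 0, 0, 0], [4, 0, 0, 0, 0, 0, 0]]])

```text
clock: 6.4
position: [424.5, 135.1, 240.2]
ee_rot: [0.925, -0.379, -0.0, 0.0]
contact_force: [0.0, 0.4, -4.0]
gripper_width: 14.8
grasp_force: 58.8
```

```bash
python3 - <<'E'
from h import *
s=arm.read_state();print(s['clock'],s['position'],totool([424,136,240],3.94))
im,p=snap('wrist','w2.png')
import pickle;pickle.dump(p,open('w2.pkl','wb'))
E
```

```text
6.4 [424.46276886 135.07830865 240.15607485] [array([-1. , -0.3,  0.2]), 'tool y yaw', np.float64(-2.3483), 'tilt', array([-0.0003, -0.0003]), 'turn z', np.float64(-0.0051)]
```

View pics/w2.png

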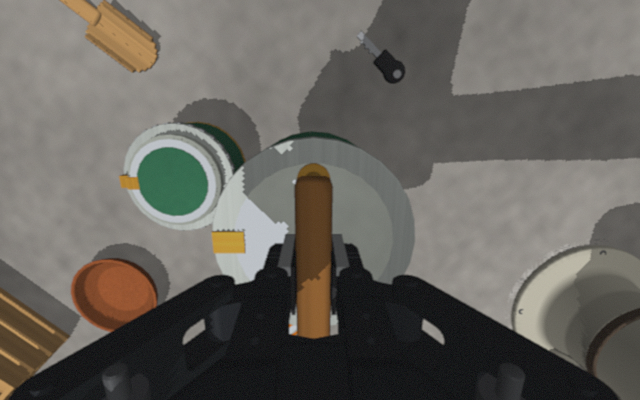

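Wrist view: the lower tin's green disc is centred near (173,181) with its key at (129,182). The held tin's brass mark is at (229,241). The dish (115,295) is well clear.

```bash
cat > m.py <<'E'
from h import *
def blob(m,box):
    x0,x1,y0,y1=box;mm=np.zeros_like(m);mm[y0:y1,x0:x1]=m[y0:y1,x0:x1]
    c=max(cv2.findContours(mm,0,1)[0],key=cv2.contourArea);k=cv2.drawContours(np.zeros_like(m),[c],-1,255,-1)&mm
    M=cv2.moments(k,True);return np.array([M['m10'],M['m01']])/M['m00'],c,M['m00']
def meas(im,p,gb,kb):
    h=cv2.cvtColor(im,cv2.COLOR_BGR2HSV)
    g,c,a=blob(cv2.inRange(h,(60,80,60),(90,255,255)),gb);e=cv2.fitEllipse(c)
    k,ck,ak=blob(cv2.inRange(h,(12,110,90),(32,255,255)),kb)
    G=onz(p,*g,86);G2=onz(p,*e[0],86);K=onz(p,*k,80);d=K-G2
    print('green',g,a,e,G,G2,'\nkey',k,ak,cv2.boundingRect(ck),K,'r',np.hypot(*d[:2]),'yaw',np.arctan2(d[1],d[0]))
E
python3 - <<'E'
from m import *
import pickle;p=pickle.load(open('w2.pkl','rb'))
im=cv2.imread('pics/w2.png');meas(im,p,(125,222,140,222),(115,142,165,200))
h=cv2.cvtColor(im,cv2.COLOR_BGR2HSV)
k,_,a=blob(cv2.inRange(h,(12,110,90),(32,255,255)),(205,250,225,258));s=arm.read_state()
K=onz(p,*k,s['position'][2]-14);print('mark',k,a,Rn.from_quat(s['ee_rot']).inv().apply(K-s['position']))
E
python3 - <<'E'
from m import *
p=arm.camera_params('scene');q=arm.camera_params('side')
meas(cv2.imread('pics/s1.png'),p,(365,405,238,258),(378,392,262,270))
meas(cv2.imread('pics/d1.png'),q,(262,302,245,275),(252,261,258,270))
E
```

```text
green [172.24324324 180.98758963] 3626.0 ((172.24725341796875, 180.99563598632812), (62.70180130004883, 71.66698455810547), 129.84817504882812) [525.7648619  235.58791652  86.        ] [525.75681494 235.59162506  86.        ] 
key [128.87837838 181.99099099] 222.0 (119, 175, 21, 14) [557.58417731 271.40058023  80.        ] r 47.908895469240775 yaw 0.8441979799806988
mark [227.95839525 241.80534918] 673.0 [ -1.95512542 -48.32199743  13.98114965]
green [384.5398773  248.79141104] 326.0 ((384.505615234375, 248.7759246826172), (14.80221939086914, 25.62909698486328), 96.28002166748047) [523.9952938  237.10494722  86.        ] [524.02346843 237.00437905  86.        ] 
key [383.70588235 264.11764706] 17.0 (381, 263, 6, 4) [562.34334391 276.82209786  80.        ] r 55.26177329778605 yaw 0.8045651202151286
green [279.39849624 258.38533835] 532.0 ((279.40087890625, 258.3899230957031), (21.038639068603516, 29.990774154663086), 84.71369171142578) [524.58781081 236.47772021  86.        ] [524.57416775 236.4858765   86.        ] 
key [256.9375 263.5   ] 32.0 (254, 259, 7, 9) [558.55789247 273.40554731  80.        ] r 50.179235129407814 yaw 0.8267822157011896
```

```bash
cat > f.py <<'E'
from m import *
import pickle
for f,z,bx in(('w1',88,None),('w2',226,None)):
    p=pickle.load(open(f+'.pkl','rb'));im=cv2.imread(f'pics/{f}.png');g=cv2.GaussianBlur(im,(3,3),0).astype(float)
    C0=np.array([569.3,-161.5]) if f=='w1' else np.array([424.5,135.1])
    pts=[]
    for a in np.arange(0,6.28,0.05):
        r=np.arange(50,66,.25);q=np.array([proj(p,[C0[0]+x*np.cos(a),C0[1]+x*np.sin(a),z]) for x in r])
        if q[:,1].max()>(255 if f=='w1' else 200) or q.min()<0: continue
        v=np.array([cv2.remap(g.astype(np.float32),q[:,:1].astype(np.float32),q[:,1:].astype(np.float32),1)])[0][:,0]
        d=np.abs(v[4:]-v[:-4]).sum(1);i=d.argmax()
        if d[i]>40: pts.append([*(C0+r[i+2]*np.array([np.cos(a),np.sin(a)])),a,r[i+2]])
    P=np.array(pts);k=np.ones(len(P),bool)
    for _ in range(6):
        x,*_2=np.linalg.lstsq(np.c_[2*P[k,:2],np.ones(k.sum())],(P[k,:2]**2).sum(1),rcond=None)
        R=np.sqrt(x[2]+x[0]**2+x[1]**2);e=np.hypot(*(P[:,:2]-x[:2]).T)-R;k=abs(e)<max(.7,1.5*np.std(e[k]))
    print(f,len(P),k.sum(),x[:2],R,np.std(e[k]))
    print(np.round(P[::6,2:],2).tolist())
    h=cv2.cvtColor(im,cv2.COLOR_BGR2HSV);box=(245,280,170,200) if f=='w1' else (205,250,225,258)
    kk,c,_=blob(cv2.inRange(h,(12,110,90),(32,255,255)),box);M=onz(p,*kk,z)[:2]-x[:2];print('mark yaw',np.arctan2(M[1],M[0]),np.hypot(*M),cv2.boundingRect(c))
p=pickle.load(open('w2.pkl','rb'));im=cv2.imread('pics/w2.png')
# bar yaw in w2 by its side edges at z top = 266
h=cv2.cvtColor(im,cv2.COLOR_BGR2HSV);m=cv2.inRange(h,(3,110,30),(25,255,255))
L=[];
for y in range(190,232,3):
    xs=np.where(m[y,285:345])[0]+285;L.append(onz(p,(xs[0]+xs[-1])/2,y,266)[:2])
L=np.array(L);vx=np.ravel(cv2.fitLine(L.astype(np.float32),2,0,.01,.01));print('bar line',vx,np.arctan2(vx[1],vx[0])+np.pi/2)
mk=cv2.inRange(h,(12,110,90),(32,255,255));
for x in range(119,141): print(x,np.where(mk[165:200,x])[0][[0,-1]]+165 if mk[165:200,x].any() else None,end=' ')
E
python3 f.py
```

```text
w1 74 64 [ 571.17405047 -159.2206257 ] 57.59032389174959 0.21827664475189218
[[0.0, 59.5], [0.85, 63.5], [1.2, 60.25], [1.5, 59.75], [1.8, 59.25], [2.1, 58.5], [2.4, 57.25], [2.7, 56.75], [3.0, 56.0], [3.3, 55.5], [3.95, 54.75], [4.25, 54.75], [6.2, 58.75]]
mark yaw -0.6165320696928603 48.30471577952746 (252, 180, 18, 13)
w2 43 36 [424.15943908 135.51389424] 56.55602285582888 0.23820431122202051
[[0.0, 56.25], [0.3, 64.5], [4.75, 56.0], [5.05, 56.0], [5.35, 56.0], [5.65, 59.0], [5.95, 56.75], [6.25, 56.25]]
mark yaw 0.8253732392239604 48.3170910100307 (212, 231, 33, 22)
bar line [  0.7036306  -0.7105659 446.13052   114.00651  ] 0.78049415
119 [176 177] 120 [176 182] 121 [176 186] 122 [175 187] 123 [175 187] 124 [175 187] 125 [175 187] 126 [175 187] 127 [176 187] 128 [177 188] 129 [177 188] 130 [178 188] 131 [178 188] 132 [178 188] 133 [178 188] 134 [177 188] 135 [177 188] 136 [177 188] 137 [177 188] 138 [182 188] 139 [187 188] 140 None
```

```bash
python3 - <<'E'
import cv2,numpy as np
i=cv2.imread('pics/w2.png')
a=cv2.resize(i[120:240,105:265],(800,600),interpolation=cv2.INTER_NEAREST);cv2.imwrite('pics/c2.png',a)
E
```

```text
(no output)
```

View pics/c2.png

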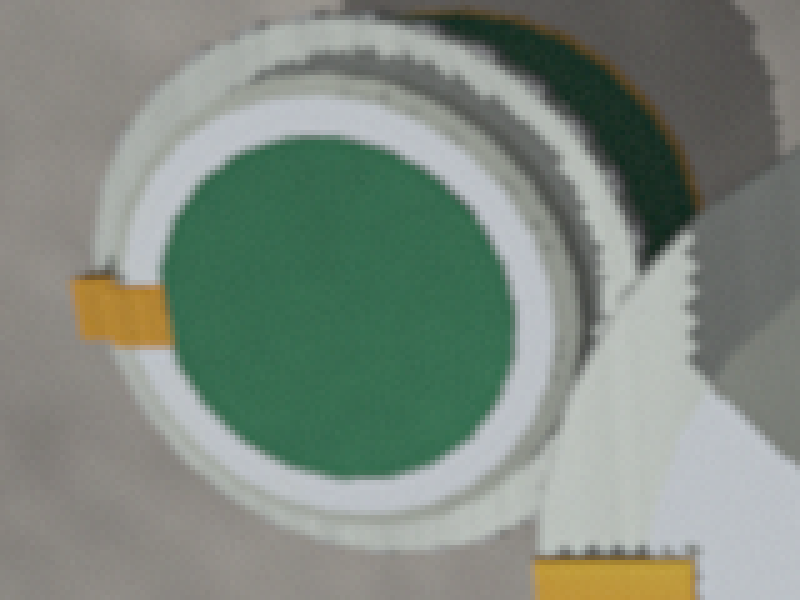

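```bash
python3 - <<'E'
from m import *
import pickle;p=pickle.load(open('w2.pkl','rb'))
G=onz(p,172.25,181,86)
for u,v,z in((133,182.8,86),(131,183,86),(137,182.7,86),(123.5,181.2,80),(122.5,181.2,80),(125,181.2,80)):
    d=onz(p,u,v,z)-G;print(u,v,z,np.hypot(*d[:2]),np.arctan2(d[1],d[0]))
E
```

```text
133 182.8 86 40.0824155184553 0.8406969329978766
131 183 86 42.15223606808431 0.8433450769178505
137 182.7 86 36.00967656389088 0.8430850125625623
123.5 181.2 80 53.28927652878869 0.8233265683214078
122.5 181.2 80 54.32173308334547 0.8227702674118775
125 181.2 80 51.74061719001204 0.8242026508702298
```

```bash
python3 - <<'E'
from m import *
print(totool([526.3,235.1,200],0.829))
E
```

```text
[array([   2.5, -142.7,   40.1]), 'tool y yaw', np.float64(-2.3482), 'tilt', array([-0.0003, -0.0003]), 'turn z', np.float64(-0.0356)]
```

Request:
servo_tool(rows=[[[4, 0, -10, 0, 0, 0, -0.01], [4, 1, -30, 0, 0, 0, -0.02], [4, 1, -58, 0, 0, 0, -0.036], [4, 2, -88, 0, 0, 0, -0.036], [4, 2.5, -115, 2, 0, 0, -0.036], [4, 2.5, -134, 10, 0, 0, -0.036], [4, 2.5, -142.7, 20, 0, 0, -0.036], [4, 2.5, -142.7, 32, 0, 0, -0.036], [4, 2.5, -142.7, 38, 0, 0, -0.036], [4, 2.5, -142.7, 40, 0, 0, -0.036]]])

```text
clock: 7.7
position: [525.4, 235.3, 200.0]
ee_rot: [0.932, -0.362, -0.0, 0.0]
contact_force: [0.7, -0.7, -3.2]
gripper_width: 14.9
grasp_force: 58.8
```

Request:
servo_tool(rows=[[[4, 0, 0, 0, 0, 0, 0], [4, 0, 0, 0, 0, 0, 0]]])

```text
clock: 7.95
position: [526.1, 235.9, 201.0]
ee_rot: [0.932, -0.362, 0.0, -0.001]
contact_force: [0.4, -0.1, -4.1]
gripper_width: 14.7
grasp_force: 58.8
```

```bash
python3 - <<'E'
from m import *
print(totool([526.3,235.1,174.8],0.829)); s=arm.read_state();print(s['contact_force'],s['wrist_torque'])
a,p=snap('scene','s2.png'); b,q=snap('side','d2.png')
c=lambda i,x,y:cv2.resize(i[y:y+120,x:x+80],(400,600),interpolation=cv2.INTER_CUBIC)
cv2.imwrite('pics/c3.png',np.hstack([c(a,345,185),c(b,240,190)])[:,:,::-1])
E
```

```text
[array([ 0.7,  0.5, 26.2]), 'tool y yaw', np.float64(-2.3105), 'tilt', array([0.0011, 0.0007]), 'turn z', np.float64(0.002)]
[ 0.44860106 -0.07539213 -4.06096956] [0.03691523 0.00717957 0.01243867]
```

View pics/c3.png

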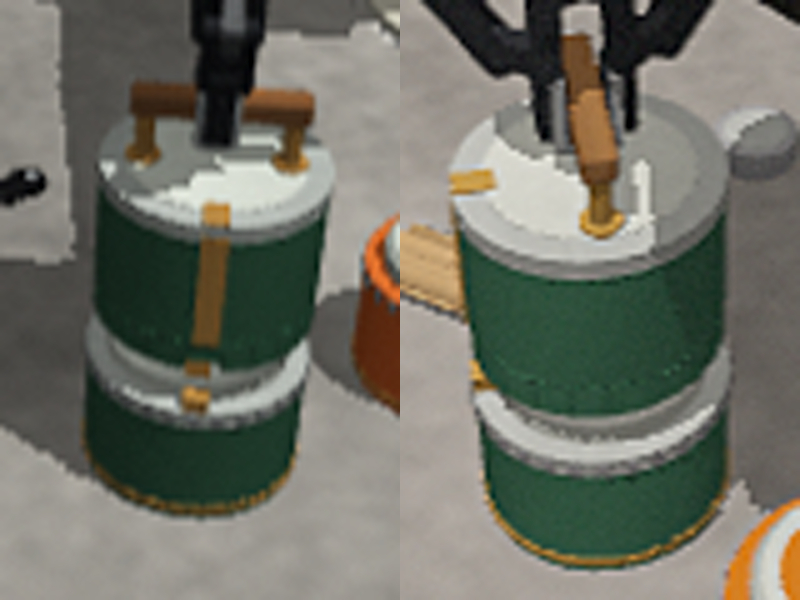

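Both views show the held tin concentric above the lower tin, and the brass strip lines up with the brass key in the scene crop at (207,345) and (196,400). I'll descend gently.

Request:
servo_tool(rows=[[[4, 0.3, 0.2, 3, 0, 0, 0], [4, 0.3, 0.2, 6, 0, 0, 0], [4, 0.3, 0.2, 9, 0, 0, 0], [4, 0.3, 0.2, 11, 0, 0, 0], [4, 0.3, 0.2, 12, 0, 0, 0], [4, 0.3, 0.2, 13, 0, 0, 0], [4, 0.3, 0.2, 14, 0, 0, 0], [4, 0.3, 0.2, 15, 0, 0, 0], [4, 0.3, 0.2, 15, 0, 0, 0]]])

```text
clock: 9.18
position: [526.0, 235.4, 185.2]
ee_rot: [0.932, -0.362, -0.0, 0.0]
contact_force: [-0.2, -0.2, -3.7]
gripper_width: 14.5
grasp_force: 58.8
```

Request:
servo_tool(rows=[[[4, 0, 0, 0.7, 0, 0, 0], [4, 0, 0, 1.4, 0, 0, 0], [4, 0, 0, 2, 0, 0, 0], [4, 0, 0, 2.5, 0, 0, 0], [4, 0, 0, 3, 0, 0, 0]]])

```text
clock: 9.8
position: [526.1, 235.5, 182.3]
ee_rot: [0.932, -0.362, 0.0, 0.0]
contact_force: [0.7, -0.7, -4.3]
gripper_width: 15.3
grasp_force: 58.8
```

No contact yet, and the foot is already around the step. The key height (about 182.8) is being reached now.

Request:
servo_tool(rows=[[[4, 0, 0, 0.7, 0, 0, 0], [4, 0, 0, 1.4, 0, 0, 0], [4, 0, 0, 2, 0, 0, 0], [4, 0, 0, 2, 0, 0, 0]]])

```text
clock: 10.3
position: [526.1, 235.5, 180.3]
ee_rot: [0.932, -0.362, -0.0, 0.0]
contact_force: [0.4, -0.0, -3.6]
gripper_width: 14.8
grasp_force: 58.8
```

Request:
servo_tool(rows=[[[4, 0, 0, 0.7, 0, 0, 0], [4, 0, 0, 1.4, 0, 0, 0], [4, 0, 0, 1.4, 0, 0, 0]]])

```text
clock: 10.68
position: [526.0, 235.5, 178.9]
ee_rot: [0.932, -0.362, -0.0, 0.0]
contact_force: [0.5, 0.6, -4.9]
gripper_width: 15.1
grasp_force: 58.8
```

Request:
servo_tool(rows=[[[4, 0, 0, 0.7, 0, 0, 0], [4, 0, 0, 1.4, 0, 0, 0], [4, 0, 0, 2.1, 0, 0, 0], [4, 0, 0, 2.8, 0, 0, 0], [4, 0, 0, 2.8, 0, 0, 0]]])

```text
clock: 11.3
position: [526.0, 235.5, 176.0]
ee_rot: [0.932, -0.362, -0.0, 0.0]
contact_force: [0.3, 0.4, -4.2]
gripper_width: 15.0
grasp_force: 58.8
```

Request:
servo_tool(rows=[[[4, 0, 0, 0.5, 0, 0, 0], [4, 0, 0, 1, 0, 0, 0], [4, 0, 0, 1.4, 0, 0, 0], [4, 0, 0, 1.4, 0, 0, 0]]])

```text
clock: 11.8
position: [526.1, 235.5, 174.9]
ee_rot: [0.932, -0.361, 0.0, -0.0]
contact_force: [-0.0, -0.3, -3.2]
gripper_width: 14.7
grasp_force: 58.9
```

Request:
servo_tool(rows=[[[4, 0, 0, 0.4, 0, 0, 0], [4, 0, 0, 0.8, 0, 0, 0], [4, 0, 0, 0.8, 0, 0, 0]]])

```text
clock: 12.18
position: [526.3, 235.4, 174.7]
ee_rot: [0.932, -0.361, 0.0, -0.0]
contact_force: [-1.5, -1.9, 2.1]
gripper_width: 15.0
grasp_force: 59.7
```

Contact came at 174.7, which is the home height. Now I'll release gently and retreat upward.

Request:
servo_tool(rows=[[[16, 0, 0, 0, 0, 0, 0], [20, 0, 0, 0, 0, 0, 0], [26, 0, 0, 0, 0, 0, 0], [36, 0, 0, 0, 0, 0, 0], [50, 0, 0, 0, 0, 0, 0], [60, 0, 0, 0, 0, 0, 0], [60, 0, 0, 0, 0, 0, 0]]])

```text
clock: 13.05
position: [526.1, 235.5, 173.9]
ee_rot: [0.932, -0.362, 0.0, -0.0]
contact_force: [-0.6, 0.4, -0.4]
gripper_width: 60.1
grasp_force: 0.0
```

Request:
servo_tool(rows=[[[60, 0, 0, -5, 0, 0, 0], [60, 0, 0, -20, 0, 0, 0], [60, 0, 0, -45, 0, 0, 0], [60, 0, 0, -75, 0, 0, 0], [60, 0, 0, -105, 0, 0, 0], [60, 0, 0, -125, 0, 0, 0], [60, 0, 0, -130, 0, 0, 0], [60, 0, 0, -130, 0, 0, 0]]])

```text
clock: 14.05
position: [525.9, 235.5, 304.1]
ee_rot: [0.932, -0.362, -0.0, -0.0]
contact_force: [-0.6, -0.2, -0.2]
gripper_width: 60.1
grasp_force: 0.0
```

```bash
python3 - <<'E'
from m import *
a,p=snap('scene','s3.png'); b,q=snap('side','d3.png')
c=lambda i,x,y:cv2.resize(i[y:y+120,x:x+80],(400,600),interpolation=cv2.INTER_CUBIC)
cv2.imwrite('pics/c4.png',np.hstack([c(a,345,185),c(b,240,190)])[:,:,::-1])
E
```

```text
(no output)
```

View pics/c4.png

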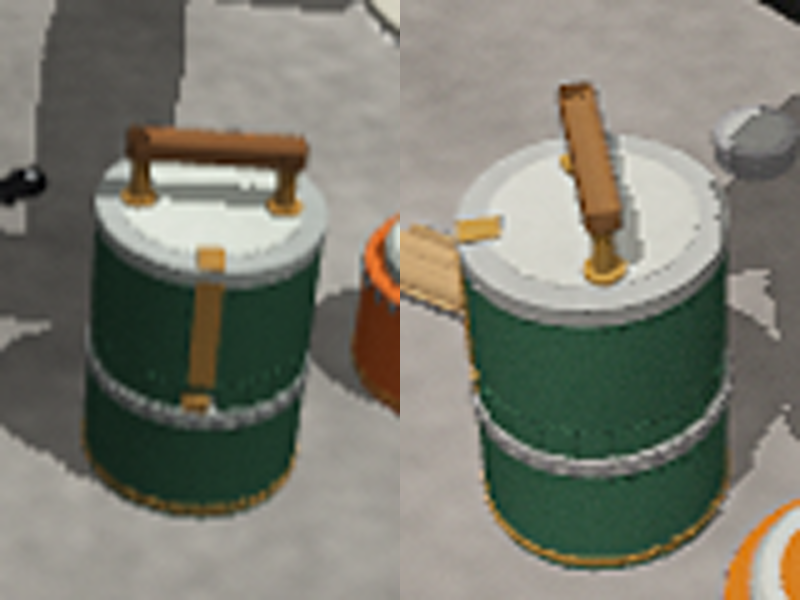

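The upper tin sits level and fully home, with the key in the notch at scene crop (197,402). The lower tin has not moved and the gripper is clear.

```bash
python3 -c "
from bench import arm
print(arm.job_done())"
```

```text
the job is handed in; nothing more can be done
None
```

The handled tin is stacked on the green lower tin with its notch over the brass key; the final camera check showed it level and fully home, the lower tin unmoved and the gripper clear, and I handed the job in at about 14 s.

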